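# Set the transport lock of a microscope stage

## Robot

A 7-joint arm with a two-finger parallel gripper is mounted at the origin on the work surface. World frame = base frame: x ahead of the robot, y to its left, z up, the work surface at z = 0. Lengths are in m, angles in degrees, forces in N, time in s.
With the tool pointing down it reaches from about 0.4 to 0.85 m from the base axis. Payload 10.4 kg.
Tool frame: the origin (TCP) lies midway between the tips of the shut fingers; the grasp point (between the pads) lies 19 mm behind it; z points along the fingers, y is the direction in which the jaws open and shut (so a half turn about z gives the same grasp; the last joint's range is limited). The gripper opens to 87 mm and grips with 3 to 60 N. Pads are 19 mm wide; open, the fingers measure 117 mm over their backs; the gripper's body (75 mm by 190 mm) begins 51 mm behind the grasp point.
Start: joints at [-72.628, 19.034, -3.707, 83.658, 1.238, 77.344, -5.071], TCP at [0.2, 0.592, 0.197] pointing down, gripper open.
Joint ranges: [-148.97, 148.97], [-28.65, 121.19], [-84.17, 76.75], [9.2, 138.47], [-72.65, 252.65], [3.7, 117.97], [-149.18, 149.18]. Speed limits (degrees/s): [127.2, 127.2, 159.86, 159.86, 180, 180, 180].

## Interface

Orientations are given as [roll, pitch, yaw] about the fixed x, y, z axes, in that order (R = Rz(yaw) Ry(pitch) Rx(roll)).
In Python, from bench import get_state, snapshot, hand_in gives the robot as it stands.
- The arm moves only by the tool arm_command, never from a script. Its argument "targets" is a list of rows, each an object with "translation": the shift along the tool's x, y, z in cm, a list of three; "spin": the turn about the tool's z in degrees. A call has 1 to 8 rows; each row shifts and turns the commanded pose from where the row before left it, along the tool's axes as they then stand; what a row does not reach is not made up. A row lasts 1/8 s, in which the tool goes at most 62.5 mm and 10.7 degrees, less where a joint would pass 70% of its speed; a pose out of reach is approached as far as the arm can. A call with a gripper value outside its range is refused whole. "fingers" is the opening, from 0 (shut) to 1 (fully open), set as the call begins (left out, the last holds). The fingers move at their own pace and stop on an object; "newtons" is the grip in N (left out, the last holds). Time passes only in rows, so rows that do not move let the fingers close. It gives the time, the measured TCP pose, the force and the opening at its end, in the units of the state.
- get_state(): the state, without advancing time (a new reading comes with each control period).
- snapshot(name): name is "scene" or "top"; returns a dict with "color" (384x512x3 uint8, red, green, blue), "fx", "fy", "cx", "cy" (pixels), "pose" (4x4, takes a point from camera to world coordinates). Camera axes: x right, y up, looking along -z (the intrinsics and any distortion apply to the point x, -y, -z); pixel columns grow to the right and rows downward; lengths in m; the calibration is good to about 2 mm. A picture is of the moment at which its call begins. There is no depth.
- hand_in(): hands the job in, once; it reports no verdict.
The state is a dict: "clock": time; "qpos": joint angles; "qvel": joint speeds; "joint_torque": joint torques, N m; "eef_pos": TCP position; "tcp_rot": TCP orientation; "contact_force": force on the tool from outside, world axes, zero at the start; "wrist_torque": the same for the moment, N m; "grip_width": finger opening in m.
Only numpy, scipy, OpenCV 4.12 (cv2) and the standard library are available. Lean on these libraries where they do the work, as an engineer would, in place of code of your own. Each camera call takes 0.05 s, during which the arm holds its last target. There are 200 camera calls.

## Task

Get the microscope stage ready for transport: press its spring-loaded lock plunger down into the housing until it meets its rubber stop, and while holding it down slide the keeper fully home over the plunger's raised end, so that the plunger stays trapped when you let go. Do it by feel, without forcing the plunger or the keeper, and leave the other things on and around the stage where they are.

Things in the scene. Friction and masses are not known exactly. Their poses are not given: they have to be found in the camera images.
- stage: Detached microscope stage on the bench: black body 260 x 170 mm, 36 mm high, with a silver plate on its far half (top 44 mm above the bench) and the lock on its near half. It does not move. Origin under its centre, on the bench; x away from the robot at yaw 0, y along its width, z up.
- lock (a point): Centre, at top-edge height, of the lock housing: an open aluminium trough 124 mm (y) x 54 mm (x) x 30 mm high, side walls 8 mm. 66 mm above the bench, at x -52, y 0 mm in the stage's frame; same axes. It holds the plunger, which moves down, and the keeper, which slides to +y. All y below are from here.
- pad (a point): On the plunger's flat pressing face, at y -23 mm; moves with it; 19 mm above lock when up. The plunger is a dark steel bar 24 mm wide, from y -48 to +44 mm; its top is flat from -48 to +28 mm. Press on the free flat, -y of the keeper, for instance with shut fingertips, which can slide along it while pressing.
- lug (a point): Centre of the top of the raised lug at the plunger's +y end (y +28 to +44 mm, 24 mm wide, 15 mm above the flat). The keeper's bridge must end over it. The lug passes under the bridge only with the plunger on its rubber stop or within 1 mm above it.
- plunger (a joint): How far the plunger is pressed in, m; 0 = up. Spring: about 3.5 N to start, 0.4 N more per mm, up to a firm rubber stop where it climbs 11 N per mm. The stop's depth differs by unit, 6 to 15 mm, so find it by feel: 6 to 10 N at first touch; 11 to 14 N down holds it safely on the stop; over 22 N in all (rubbing included) damages it. Once trapped it rises 1 to 2 mm and stays 5 to 14 mm in.
- keeper (a joint): Keeper position along +y, m: 0 = open, 0.024 = fully home at its end stop; starts at 0 to 0.005. Steel saddle 14 mm long (y), 35 mm wide, legs in the trough, a 10 mm thick bridge over the plunger. The bridge's -y face lies at y +2 mm plus this value. Friction 2 N plus rubbing, no spring. From 0.012 on it runs over the lug, or jams on the lug's side if the plunger is not deep enough.
- home (a point): Point fixed to the housing (66 mm above the bench, y +26 mm) which the bridge's -y face reaches when the keeper is fully home. The bridge's underside is 20 to 29 mm above it, varying by unit together with the stop. Push the keeper by its -y face, for instance with the fingers that hold the plunger down; over 15 N on it damages it.
- flask: Bystander: clear culture flask lying flat, 120 x 80 x 32 mm with a 40 mm neck and cap along its +x; origin under the middle of its body.
- objective: Bystander: steel objective lens standing on the silver plate of the stage, 32 mm diameter, 46 mm high; origin at its foot.
- driver: Bystander: screwdriver lying on the bench; origin under its middle.

How it is judged (in metres and radians):
On the way, in this order (a step that is already met when the one before it is completed fails the run):
1. the plunger is pressed at least 4.5 mm in while the keeper is still open (less than 8 mm along) (value of joint plunger above 0.0045 m and value of joint keeper below 0.008 m), for 0.2 s.
2. the keeper is slid home, at least 20 of its 24 mm, with the plunger in (value of joint keeper above 0.02 m and value of joint plunger above 0.004 m), for 0.2 s.
At the end, for the whole second after the job is handed in: The keeper is at least 20 mm along its 24 mm travel, over the lug, and the released plunger stays at least 4 mm in, at rest; the flask, objective and screwdriver are within 15 mm of where they were (all of step 2 and velocity of joint plunger below 0.01 m/s); the robot touches nothing.
It fails at once if the plunger is pressed with more than 22 N (contact force between plunger and the fingers above 22 N or contact force between plunger and the arm above 22 N).
It fails at once if the keeper is pushed with more than 15 N (contact force between keeper and the fingers above 15 N or contact force between keeper and the arm above 15 N).
It fails at once if a bystander is moved by more than 15 mm (distance of any of flask, objective, driver from where it was at the start of the episode above 0.015 m).
It also fails if it takes over 72 s, if anything falls off the work surface, if the arm or the gripper's body presses on something with over 40 N, if the wrist force passes 120 N, or if a joint passes its speed limit or range.

## Working session

There is one attempt and no reset: what is moved stays moved. The work goes in short steps, Python scripts to look and compute and a tool call to move; the robot and the scene stay as the last step left them, time stands still between calls to the robot, and variables do not carry over. Pictures are saved under pics/ and viewed, about 8 in all and at most 12, crops included, and the job is handed in when it is done.

Besides the shell and the picture viewer there is one more tool, called by a JSON object that holds its "fn" and its "kwargs". arm_command: Moves the arm, as the interface text tells. Its arguments: {"type":"object","properties":{"targets":{"type":"array","items":{"type":"object","properties":{"translation":{"type":"array","items":{"type":"number"}},"spin":{"type":"number"}}}},"fingers":{"type":"number"},"newtons":{"type":"number"}},"required":["targets"]}

```bash
mkdir -p pics
cat > h.py <<'E'
import numpy as np,cv2
from bench import get_state,snapshot,hand_in
def ray(s,u,v):
    d=np.array([(u-s['cx'])/s['fx'],-(v-s['cy'])/s['fy'],-1.]);P=np.array(s['pose'])
    return P[:3,3],P[:3,:3]@d
def onz(s,u,v,z):
    o,d=ray(s,u,v);return o+d*(z-o[2])/d[2]
def proj(s,p):
    P=np.array(s['pose']);c=P[:3,:3].T@(np.array(p)-P[:3,3])
    return np.array([s['cx']+s['fx']*c[0]/-c[2],s['cy']-s['fy']*c[1]/-c[2]])
E
python3 - <<'E'
from h import *
import pickle
S={}
for n in('scene','top'):
    s=snapshot(n);S[n]=s;cv2.imwrite(f'pics/{n}.png',cv2.resize(s['color'][...,::-1],(800,600)))
    print(n,s.keys(),s['fx'],s['fy'],s['cx'],s['cy'],np.round(s['pose'],3).tolist())
pickle.dump(S,open('s.pkl','wb'));print(get_state())
E
```

```text
scene dict_keys(['color', 'fx', 'fy', 'cx', 'cy', 'pose']) 430.00287494466284 430.00287494466284 249.73184854433393 188.3680719548999 [[-0.158, -0.613, 0.774, 1.493], [0.987, -0.087, 0.133, 0.146], [-0.015, 0.785, 0.619, 0.85], [0.0, 0.0, 0.0, 1.0]]
top dict_keys(['color', 'fx', 'fy', 'cx', 'cy', 'pose']) 359.2933504922305 359.2933504922305 253.85779473152456 193.19191279178074 [[0.007, 0.997, -0.081, 0.439], [-1.0, 0.007, 0.006, 0.001], [0.007, 0.081, 0.997, 1.13], [0.0, 0.0, 0.0, 1.0]]
{'clock': 0.1, 'qpos': array([-72.62722799,  19.0665485 ,  -3.70833945,  83.70068179,
         1.23928024,  77.34182756,  -5.06966229]), 'qvel': array([-0.03207929, -0.06963044,  0.01063927, -0.17956142,  0.03872643,
        0.0743056 ,  0.02944896]), 'joint_torque': array([ 1.27847652e-03, -6.24545360e+01,  2.42585078e-02, -3.90713453e+01,
       -6.15641079e-02,  3.66022065e-02,  8.23816663e-05]), 'eef_pos': array([0.19993329, 0.59177457, 0.19635751]), 'tcp_rot': array([-1.79930989e+02,  4.30784040e-03,  1.61336058e+02]), 'contact_force': array([-0.36269531, -0.2457912 , -0.1323567 ]), 'wrist_torque': array([ 0.00754135, -0.01255975,  0.02498874]), 'grip_width': 0.08722738299018212}
```

View pics/top.png

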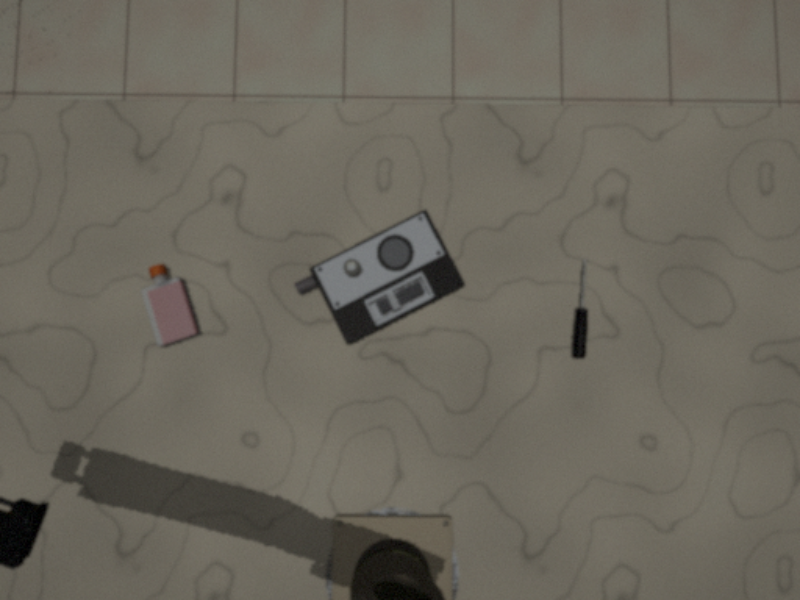

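View pics/scene.png

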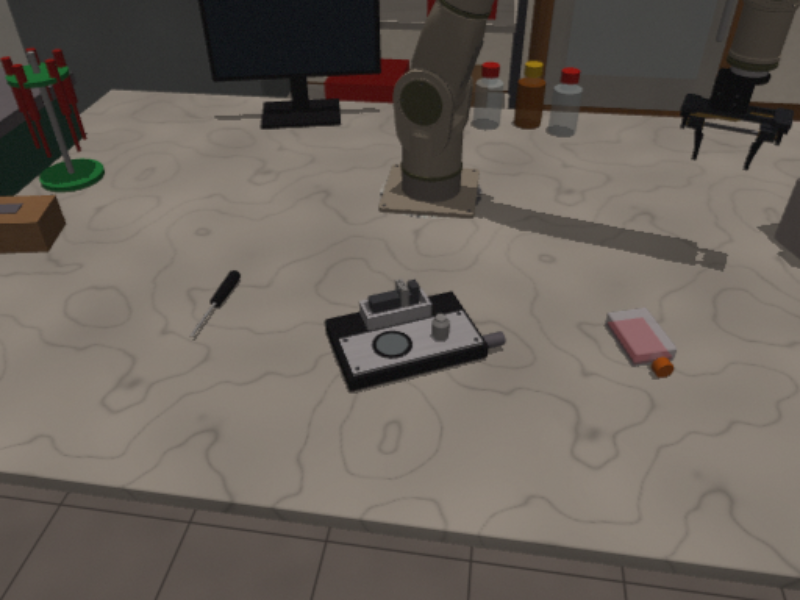

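The top view shows the stage at (312–464, 210–343), rotated about +26° with the lock on its near side. The lug is at the left (+y) end, around (383,303), and the free flat is around (410,290). I'll crop both views to measure more closely.

Run:
```python
from h import *
import pickle
S=pickle.load(open('s.pkl','rb'))
a=S['top']['color'][125:225,180:310,::-1];b=S['scene']['color'][170:260,200:330,::-1]
f=lambda i:cv2.convertScaleAbs(cv2.resize(i,None,fx=6,fy=6,interpolation=cv2.INTER_CUBIC),alpha=1.6)
cv2.imwrite('pics/ca.png',f(a));cv2.imwrite('pics/cb.png',f(b))
```

```text
(no output)
```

View pics/ca.png

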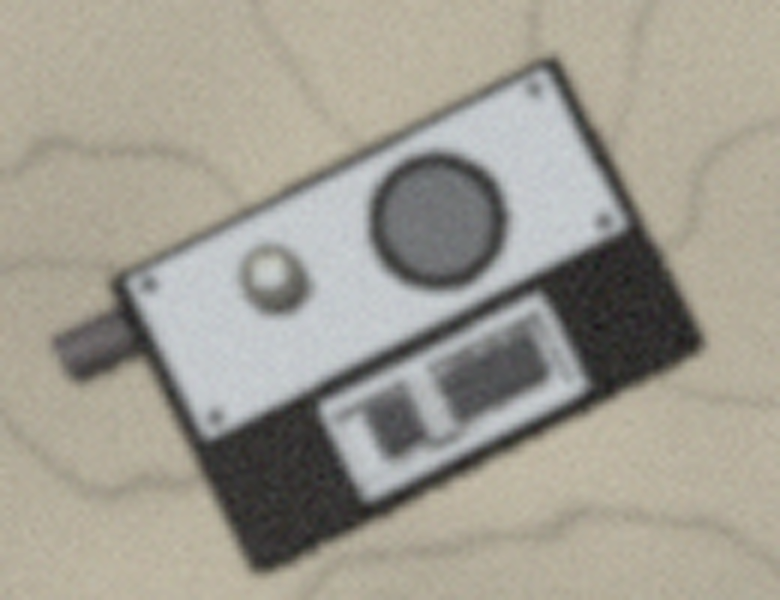

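View pics/cb.png

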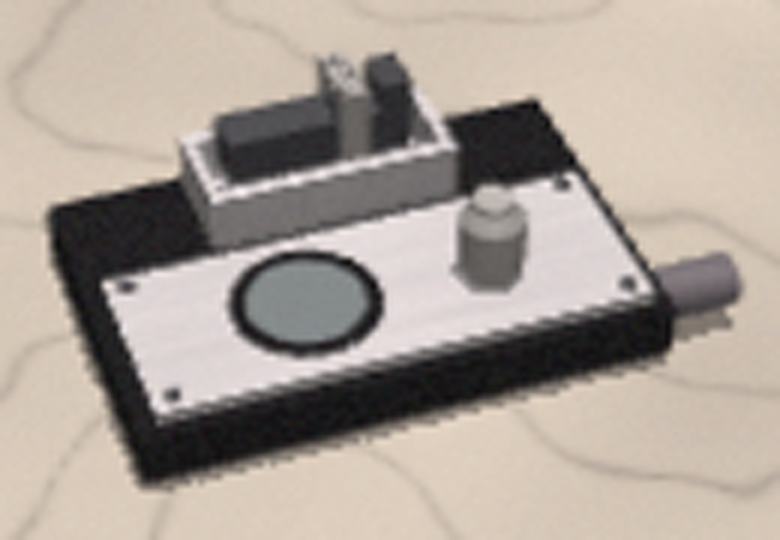

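The crops show the housing rim corners at z = 66 mm. In the top crop they are (322,400), (370,503), (590,385), (540,292), and in the scene crop (180,148), (212,200), (457,148). The body's top corners are also visible. The keeper is near open, with a gap to the lug. Next I'll fit the stage pose.

Run:
```python
from h import *
import pickle
from scipy.optimize import least_squares
S=pickle.load(open('s.pkl','rb'))
# stage-frame pts: (view,cropx,cropy,X,Y,Z)
T=[('top',322,402,-25,62,66),('top',368,505,-79,62,66),('top',592,386,-79,-62,66),('top',542,291,-25,-62,66),
('top',258,572,-85,130,36),('top',706,345,-85,-130,36),('top',552,58,85,-130,36),('top',118,280,85,130,36),
('scene',180,147,-79,-62,66),('scene',212,202,-25,-62,66),('scene',459,150,-25,62,66),
('scene',50,207,-85,-130,36),('scene',540,98,-85,130,36),('scene',672,310,85,130,36),('scene',142,440,85,-130,36)]
def W(p,q):
    c,s=np.cos(p[2]),np.sin(p[2]);return np.array([p[0]+c*q[0]-s*q[1],p[1]+s*q[0]+c*q[1],q[2]])
def obs(t):
    o=(180,125) if t[0]=='top' else (200,170);return np.array([(t[1]+.5)/6-.5+o[0],(t[2]+.5)/6-.5+o[1]])
def res(p,v=None):
    return np.concatenate([proj(S[t[0]],W(p,np.array(t[3:])/1e3))-obs(t) for t in T if v in(None,t[0])])
for v in('top','scene',None):
    r=least_squares(res,[.63,0,.45],args=(v,),loss='soft_l1');p=r.x;print(v,p[:2].round(4),np.degrees(p[2]).round(2),np.abs(res(p,v)).max().round(2))
print(res(p).reshape(-1,2).round(1).tolist())
np.save('p.npy',p)
for n,q in dict(lock=(-52,0,66),pad=(-52,-23,85),lug=(-52,36,100),home=(-52,26,66)).items():print(n,W(p,np.array(q)/1e3).round(4))
# keeper -y face, top view edge  at (440,~) z~100 ; scene
for z in(.09,.1,.105):
    for uv in((425,392),(441,385)):
        w=onz(S['top'],(uv[0]+.5)/6-.5+180,(uv[1]+.5)/6-.5+125,z)-np.array([p[0],p[1],0]);c,s=np.cos(p[2]),np.sin(p[2]);print(z,uv,((c*w[0]+s*w[1]),(-s*w[0]+c*w[1])))
```

```text
top [0.5798 0.0137] 27.55 1.9
scene [0.5818 0.0138] 27.47 1.75
None [0.5804 0.0137] 27.51 2.02
[[-0.4, 0.3], [0.2, -0.7], [-0.0, 0.1], [-0.0, -0.1], [-0.3, 0.5], [0.8, -0.4], [1.0, -1.2], [-1.9, -0.3], [0.1, -2.0], [0.1, 0.1], [0.0, -0.4], [-0.7, -0.4], [-0.1, -0.4], [1.5, -0.3], [-0.4, 0.2]]
lock [ 0.5343 -0.0103  0.066 ]
pad [ 0.5449 -0.0307  0.085 ]
lug [0.5177 0.0216 0.1   ]
home [0.5223 0.0127 0.066 ]
0.09 (425, 392) (np.float64(-0.04556257593942976), np.float64(0.01381970726862963))
0.09 (441, 385) (np.float64(-0.04606010792041599), np.float64(0.005367897664616105))
0.1 (425, 392) (np.float64(-0.046383037607697436), np.float64(0.014208591804247456))
0.1 (441, 385) (np.float64(-0.046875785545601), np.float64(0.005838050988607119))
0.105 (425, 392) (np.float64(-0.04679326844183123), np.float64(0.014403034072056347))
0.105 (441, 385) (np.float64(-0.047283624358193506), np.float64(0.006073127650602623))
```

{"fn": "arm_command", "kwargs": {"targets": [{"translation":[0,0,0],"spin":8.8},{"translation":[0,0,0],"spin":8.8},{"translation":[0,0,0],"spin":8.8},{"translation":[0,0,0],"spin":8.8},{"translation":[0,0,0],"spin":8.6},{"translation":[-4,0,0],"spin":0},{"translation":[-5,0,0],"spin":0},{"translation":[-5,0,0],"spin":0}], "fingers": 0, "newtons": 20}}

```text
clock: 1.1
eef_pos: [0.2652, 0.4664, 0.1966]
tcp_rot: [-180.0, 0.0, 117.5]
contact_force: [1.1, 0.1, -0.3]
grip_width: 0.0152
```

{"fn": "arm_command", "kwargs": {"targets": [{"translation":[-5,0,0],"spin":0},{"translation":[-5,0,0],"spin":0},{"translation":[-5,0,0],"spin":0},{"translation":[-5,0,0],"spin":0},{"translation":[-5,0,0],"spin":0},{"translation":[-5,0,0],"spin":0},{"translation":[-5,0,0],"spin":0},{"translation":[-5,0,0],"spin":0}]}}

```text
clock: 2.1
eef_pos: [0.45, 0.1117, 0.197]
tcp_rot: [180.0, -0.0, 117.5]
contact_force: [0.8, 1.3, 0.1]
grip_width: 0.0007
```

{"fn": "arm_command", "kwargs": {"targets": [{"translation":[-5,0,0],"spin":0},{"translation":[-5,0,0],"spin":0},{"translation":[-3,0,0],"spin":0},{"translation":[0,0,0],"spin":0},{"translation":[0,0,0],"spin":0},{"translation":[0,0,0],"spin":0}]}}

```text
clock: 2.85
eef_pos: [0.5094, -0.0007, 0.1969]
tcp_rot: [-180.0, -0.0, 117.6]
contact_force: [0.8, -0.1, -1.5]
grip_width: 0.0003
```

```bash
cat >> h.py <<'E'
def st():
    s=get_state();p=np.load('p.npy');c,n=np.cos(p[2]),np.sin(p[2]);e=np.array(s['eef_pos']);w=e[:2]-p[:2];f=np.array(s['contact_force'])
    print('t',s['clock'],'lockframe mm',((c*w[0]+n*w[1])*1e3+52).round(1),((-n*w[0]+c*w[1])*1e3).round(1),(e[2]*1e3).round(2),'rot',np.round(s['tcp_rot'],2),'F st',(c*f[0]+n*f[1]).round(2),(-n*f[0]+c*f[1]).round(2),f[2].round(2),'grip',s['grip_width'])
E
python3 -c "
from h import *
st()"
```

```text
t 2.85 lockframe mm -17.7 20.0 196.93 rot [-1.8000e+02 -3.0000e-02  1.1764e+02] F st 0.69 -0.51 -1.49 grip 0.00030072103106936
```

{"fn": "arm_command", "kwargs": {"targets": [{"translation":[-4,1.8,0],"spin":0},{"translation":[0,0,2],"spin":0},{"translation":[0,0,2],"spin":0},{"translation":[0,0,2],"spin":0},{"translation":[0,0,1],"spin":0},{"translation":[0,0,0],"spin":0},{"translation":[0,0,0],"spin":0}]}}

```text
clock: 3.72
eef_pos: [0.5446, -0.0289, 0.1278]
tcp_rot: [179.9, 0.0, 117.6]
contact_force: [-0.0, 0.3, -0.0]
grip_width: 0.0011
```

Run:
```python
from h import *
st()
a=snapshot('top');b=snapshot('scene');st()
f=lambda i:cv2.convertScaleAbs(cv2.resize(i,None,fx=5,fy=5,interpolation=cv2.INTER_CUBIC),alpha=1.6)
cv2.imwrite('pics/d.png',np.vstack([f(b['color'][160:220,210:320,::-1]),f(a['color'][155:215,200:310,::-1])]))
```

```text
t 3.725 lockframe mm 0.6 -21.2 127.81 rot [1.7994e+02 1.0000e-02 1.1755e+02] F st 0.11 0.26 -0.01 grip 0.0011031281597196577
t 3.825 lockframe mm 0.5 -21.3 127.78 rot [1.7993e+02 1.0000e-02 1.1754e+02] F st -0.15 0.25 0.17 grip 0.0004584220978400207
```

View pics/d.png

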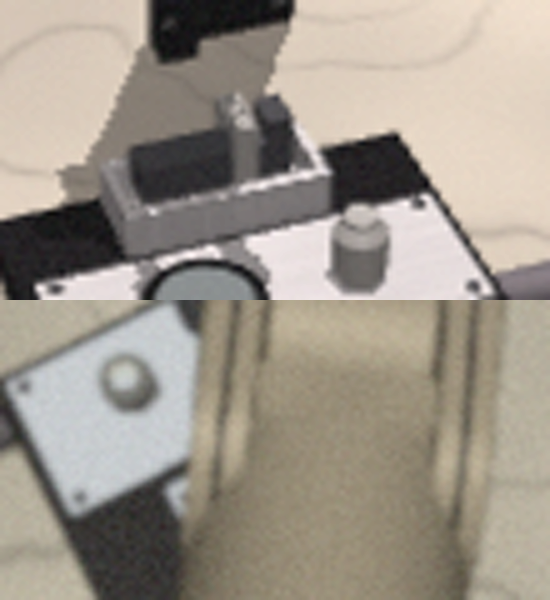

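The scene crop shows the shut fingertips at about (178,58), above the flat and on the −y side of the keeper at (240,120). The arm hides the lock in the top view. I'll descend to feel for contact.

{"fn": "arm_command", "kwargs": {"targets": [{"translation":[0,0,1],"spin":0},{"translation":[0,0,1],"spin":0},{"translation":[0,0,1],"spin":0},{"translation":[0,0,0.5],"spin":0},{"translation":[0,0,0.2],"spin":0},{"translation":[0,0,0],"spin":0},{"translation":[0,0,0],"spin":0}]}}

```text
clock: 4.7
eef_pos: [0.5444, -0.0291, 0.0903]
tcp_rot: [180.0, 0.0, 117.5]
contact_force: [-0.9, -0.8, 0.1]
grip_width: 0.0004
```

Run:
```python
from h import *
st()
b=snapshot('scene');p=np.load('p.npy')
print(proj(b,get_state()['eef_pos']))
f=lambda i:cv2.convertScaleAbs(cv2.resize(i,None,fx=6,fy=6,interpolation=cv2.INTER_CUBIC),alpha=2)
cv2.imwrite('pics/e.png',f(b['color'][150:230,200:320,::-1]))
```

```text
t 4.7 lockframe mm 0.3 -21.3 90.31 rot [1.7997e+02 1.0000e-02 1.1753e+02] F st -1.19 -0.33 0.06 grip 0.00040688401145031334
[245.677798   188.09477443]
```

View pics/e.png

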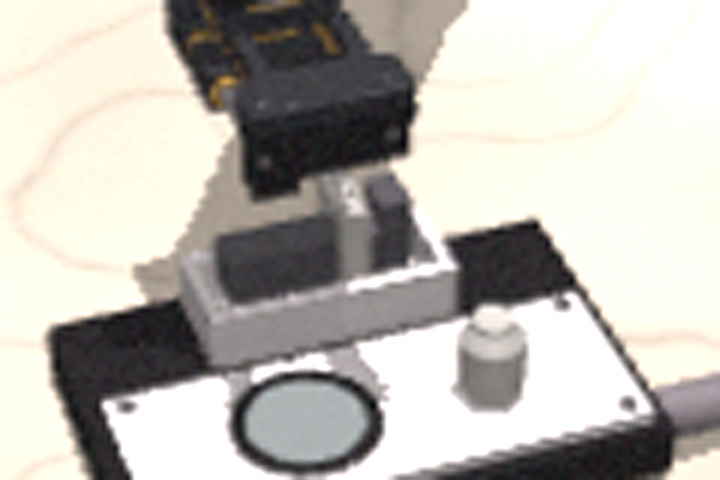

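Run:
```python
from h import *
import pickle
S=pickle.load(open('s.pkl','rb'));s=S['scene']
c=np.array([.19993,.59177,.19636]);a=np.radians(161.34);y=np.array([np.sin(a),-np.cos(a),0])
for z in(0,.019):
  print(z,[ (proj(s,c+[0,0,z]+k*y)/.64).round(1).tolist() for k in(-.0585,-.0435,0,.0435,.0585)])
b=cv2.resize(s['color'][50:115,430:512,::-1],None,fx=8,fy=8,interpolation=cv2.INTER_CUBIC)
b=cv2.convertScaleAbs(b,alpha=2)
for k in(-.0435,.0435,0):
  u=((proj(s,c+k*y)-[430,50])*8).astype(int);cv2.drawMarker(b,tuple(int(i) for i in u),(0,0,255),0,20,2)
cv2.imwrite('pics/g.png',b)
```

```text
0 [[686.3, 167.6], [694.0, 169.2], [716.9, 173.7], [740.4, 178.3], [748.6, 180.0]]
0.019 [[688.7, 159.1], [696.5, 160.7], [719.7, 165.1], [743.3, 169.7], [751.6, 171.3]]
```

View pics/g.png

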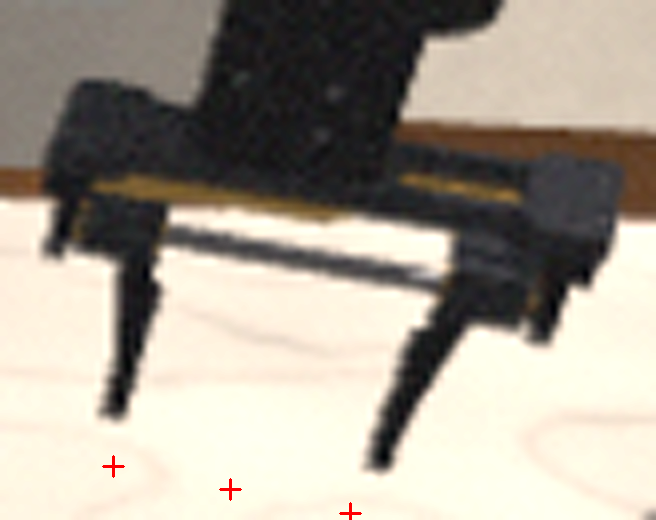

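Predicted TCP points (red marks) lie about 6 px below the visible tips at the start, and the same offset appears now. So the true tips sit roughly 19 mm above the reported TCP, or further toward the base. I'll settle this by touch.

{"fn": "arm_command", "kwargs": {"targets": [{"translation":[0,0,0.2],"spin":0},{"translation":[0,0,0.2],"spin":0},{"translation":[0,0,0.2],"spin":0},{"translation":[0,0,0.2],"spin":0},{"translation":[0,0,0],"spin":0}]}}

```text
clock: 5.38
eef_pos: [0.5441, -0.0291, 0.0818]
tcp_rot: [-180.0, -0.0, 117.5]
contact_force: [0.6, -1.2, 0.3]
grip_width: 0.0007
```

```bash
python3 -c "
from h import *
st()"
```

```text
t 5.375 lockframe mm 0.0 -21.1 81.83 rot [-1.7998e+02 -1.0000e-02  1.1754e+02] F st 0.02 -1.31 0.25 grip 0.000723435561817733
```

{"fn": "arm_command", "kwargs": {"targets": [{"translation":[0,0,0.2],"spin":0},{"translation":[0,0,0.2],"spin":0},{"translation":[0,0,0.2],"spin":0},{"translation":[0,0,0.2],"spin":0},{"translation":[0,0,0],"spin":0}]}}

```text
clock: 6.0
eef_pos: [0.5441, -0.0292, 0.0738]
tcp_rot: [-180.0, -0.0, 117.5]
contact_force: [0.4, 0.4, 0.9]
grip_width: 0.0003
```

Run:
```python
from h import *
st()
b=snapshot('scene')
f=lambda i:cv2.convertScaleAbs(cv2.resize(i,None,fx=8,fy=8,interpolation=cv2.INTER_CUBIC),alpha=2)
cv2.imwrite('pics/k.png',f(b['color'][160:230,210:310,::-1]))
```

```text
t 6.0 lockframe mm -0.1 -21.2 73.84 rot [-1.7998e+02 -1.0000e-02  1.1753e+02] F st 0.51 0.15 0.9 grip 0.00029588561654701273
```

View pics/k.png

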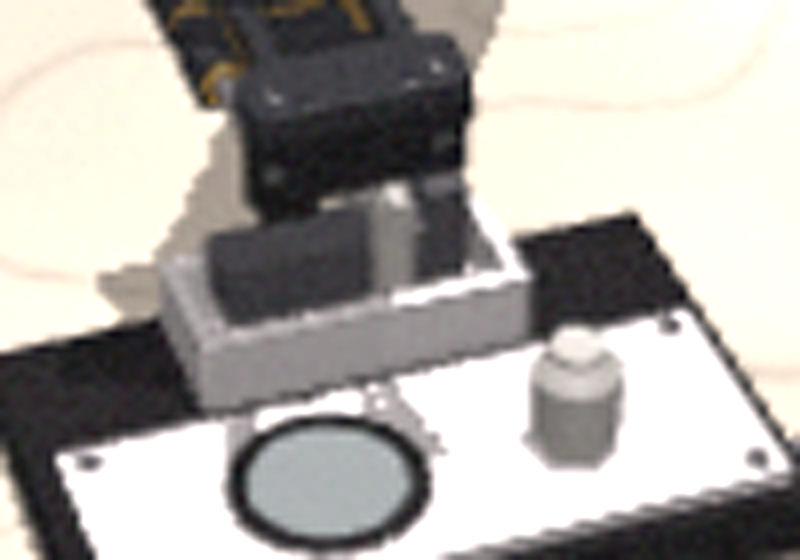

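The tip's lower edge is now at about (290,215), just above the bar's top face, and still free. Continuing down slowly.

{"fn": "arm_command", "kwargs": {"targets": [{"translation":[0,0,0.2],"spin":0},{"translation":[0,0,0.1],"spin":0},{"translation":[0,0,0.1],"spin":0},{"translation":[0,0,0.1],"spin":0},{"translation":[0,0,0],"spin":0}]}}

```text
clock: 6.68
eef_pos: [0.5442, -0.0291, 0.069]
tcp_rot: [-180.0, -0.0, 117.5]
contact_force: [0.0, -0.2, -0.2]
grip_width: 0.0005
```

{"fn": "arm_command", "kwargs": {"targets": [{"translation":[0,0,0.1],"spin":0},{"translation":[0,0,0.1],"spin":0},{"translation":[0,0,0],"spin":0}]}}

```text
clock: 7.05
eef_pos: [0.5441, -0.0291, 0.0669]
tcp_rot: [-180.0, -0.0, 117.5]
contact_force: [0.2, -0.0, 0.3]
grip_width: 0.0008
```

```bash
python3 -c "
from h import *
st()"
```

```text
t 7.05 lockframe mm 0.1 -21.2 66.94 rot [-1.8000e+02 -1.0000e-02  1.1754e+02] F st 0.17 -0.09 0.28 grip 0.0007586661240453048
```

{"fn": "arm_command", "kwargs": {"targets": [{"translation":[0,0,0.1],"spin":0},{"translation":[0,0,0.1],"spin":0},{"translation":[0,0,0],"spin":0}]}}

```text
clock: 7.42
eef_pos: [0.5441, -0.0291, 0.0649]
tcp_rot: [-180.0, -0.0, 117.5]
contact_force: [-0.4, 0.0, 0.9]
grip_width: 0.0004
```

{"fn": "arm_command", "kwargs": {"targets": [{"translation":[0,0,0.1],"spin":0},{"translation":[0,0,0.1],"spin":0},{"translation":[0,0,0],"spin":0}]}}

```text
clock: 7.8
eef_pos: [0.5441, -0.0291, 0.0629]
tcp_rot: [-180.0, -0.0, 117.5]
contact_force: [-0.7, -0.0, 0.4]
grip_width: 0.0004
```

Run:
```python
from h import *
st()
b=snapshot('scene')
f=lambda i:cv2.convertScaleAbs(cv2.resize(i,None,fx=10,fy=10,interpolation=cv2.INTER_CUBIC),alpha=2.5)
cv2.imwrite('pics/m.png',f(b['color'][165:217,225:295,::-1]))
```

```text
t 7.8 lockframe mm 0.0 -21.2 62.92 rot [-1.7999e+02 -1.0000e-02  1.1753e+02] F st -0.66 0.32 0.4 grip 0.00041857231039996417
```

View pics/m.png

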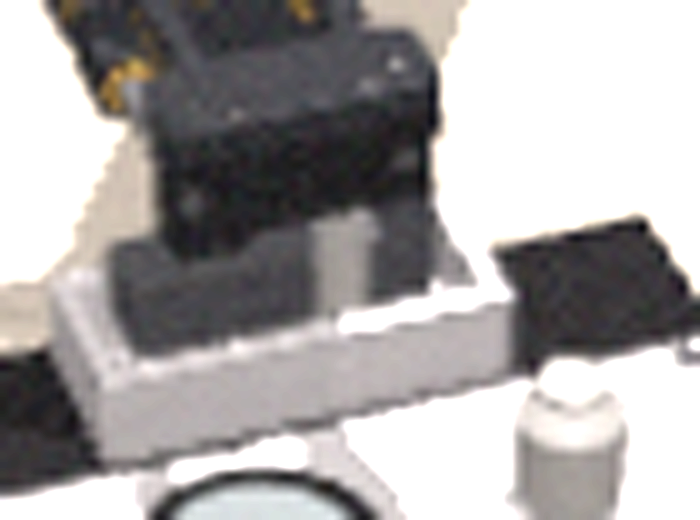

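The tip's lower edge at (165–240, 250) now overlaps the bar's top face, so it is above the bar and contact should be close.

{"fn": "arm_command", "kwargs": {"targets": [{"translation":[0,0,0.1],"spin":0},{"translation":[0,0,0.1],"spin":0},{"translation":[0,0,0],"spin":0}]}}

```text
clock: 8.22
eef_pos: [0.5442, -0.0291, 0.0609]
tcp_rot: [-180.0, -0.0, 117.5]
contact_force: [0.7, -1.2, -0.5]
grip_width: 0.0003
```

{"fn": "arm_command", "kwargs": {"targets": [{"translation":[0,0,0.1],"spin":0},{"translation":[0,0,0.1],"spin":0},{"translation":[0,0,0],"spin":0}]}}

```text
clock: 8.6
eef_pos: [0.5443, -0.0291, 0.0592]
tcp_rot: [180.0, -0.0, 117.5]
contact_force: [-0.8, 0.1, 3.6]
grip_width: 0.0004
```

{"fn": "arm_command", "kwargs": {"targets": [{"translation":[0,0,0.1],"spin":0},{"translation":[0,0,0],"spin":0},{"translation":[0,0,0],"spin":0}]}}

```text
clock: 8.98
eef_pos: [0.5443, -0.0291, 0.0581]
tcp_rot: [180.0, -0.0, 117.5]
contact_force: [-1.6, 0.3, 3.3]
grip_width: 0.0005
```

{"fn": "arm_command", "kwargs": {"targets": [{"translation":[0,0,0.1],"spin":0},{"translation":[0,0,0],"spin":0},{"translation":[0,0,0],"spin":0}]}}

```text
clock: 9.35
eef_pos: [0.5443, -0.0291, 0.0571]
tcp_rot: [180.0, 0.0, 117.5]
contact_force: [-0.9, 0.2, 4.4]
grip_width: 0.0003
```

Spring behaviour confirmed: about 3.5 N at first, then a slow climb. First contact was at a reading of about 59.5 mm.

{"fn": "arm_command", "kwargs": {"targets": [{"translation":[0,0,0.1],"spin":0},{"translation":[0,0,0.1],"spin":0},{"translation":[0,0,0],"spin":0},{"translation":[0,0,0],"spin":0}]}}

```text
clock: 9.85
eef_pos: [0.5443, -0.0291, 0.0551]
tcp_rot: [180.0, 0.0, 117.5]
contact_force: [-1.3, -0.5, 5.7]
grip_width: 0.0003
```

{"fn": "arm_command", "kwargs": {"targets": [{"translation":[0,0,0.1],"spin":0},{"translation":[0,0,0],"spin":0},{"translation":[0,0,0],"spin":0}]}}

```text
clock: 10.22
eef_pos: [0.5443, -0.0291, 0.0541]
tcp_rot: [180.0, -0.0, 117.5]
contact_force: [-1.6, -0.6, 5.1]
grip_width: 0.0008
```

{"fn": "arm_command", "kwargs": {"targets": [{"translation":[0,0,0.1],"spin":0},{"translation":[0,0,0],"spin":0},{"translation":[0,0,0],"spin":0}]}}

```text
clock: 10.6
eef_pos: [0.5443, -0.0291, 0.0532]
tcp_rot: [180.0, -0.0, 117.5]
contact_force: [-1.3, -0.2, 6.3]
grip_width: 0.0002
```

{"fn": "arm_command", "kwargs": {"targets": [{"translation":[0,0,0.1],"spin":0},{"translation":[0,0,0],"spin":0},{"translation":[0,0,0],"spin":0}]}}

```text
clock: 10.98
eef_pos: [0.5443, -0.0291, 0.0524]
tcp_rot: [180.0, -0.0, 117.5]
contact_force: [-3.2, 1.0, 9.5]
grip_width: 0.0001
```

{"fn": "arm_command", "kwargs": {"targets": [{"translation":[0,0,0.08],"spin":0},{"translation":[0,0,0],"spin":0},{"translation":[0,0,0],"spin":0}]}}

```text
clock: 11.35
eef_pos: [0.5444, -0.0291, 0.052]
tcp_rot: [180.0, -0.0, 117.5]
contact_force: [-4.8, -0.3, 13.3]
grip_width: 0.0003
```

{"fn": "arm_command", "kwargs": {"targets": [{"translation":[0,0,0.08],"spin":0},{"translation":[0,0,0],"spin":0},{"translation":[0,0,0],"spin":0}]}}

```text
clock: 11.72
eef_pos: [0.5444, -0.0291, 0.0515]
tcp_rot: [180.0, -0.0, 117.5]
contact_force: [-6.9, -0.9, 18.1]
grip_width: 0.0003
```

Stop reached at a reading of about 52.7 mm, roughly 6.8 mm in. 18 N is above the holding band, so I'll ease off.

{"fn": "arm_command", "kwargs": {"targets": [{"translation":[0,0,-0.09],"spin":0},{"translation":[0,0,0],"spin":0}]}}

```text
clock: 11.98
eef_pos: [0.5443, -0.0291, 0.052]
tcp_rot: [180.0, -0.0, 117.5]
contact_force: [-4.5, 0.3, 12.8]
grip_width: 0.0005
```

```bash
python3 -c "
from h import *
st()"
```

```text
t 11.975 lockframe mm 0.2 -21.3 52.04 rot [ 1.7997e+02 -2.0000e-02  1.1753e+02] F st -3.87 2.39 12.76 grip 0.000504359392863473
```

{"fn": "arm_command", "kwargs": {"targets": [{"translation":[0.1,0,0],"spin":0},{"translation":[0.1,0,0],"spin":0},{"translation":[0.1,0,0],"spin":0},{"translation":[0,0,0],"spin":0}]}}

```text
clock: 12.48
eef_pos: [0.5443, -0.0286, 0.0524]
tcp_rot: [179.9, 0.2, 117.4]
contact_force: [1.6, -6.9, 9.4]
grip_width: 0.0001
```

```bash
python3 -c "
from h import *
st()"
```

```text
t 12.475 lockframe mm 0.4 -20.8 52.39 rot [179.89   0.19 117.45] F st -1.79 -6.83 9.44 grip 0.0001293690930419937
```

{"fn": "arm_command", "kwargs": {"targets": [{"translation":[0.1,0,0.01],"spin":0},{"translation":[0.1,0,0.01],"spin":0},{"translation":[0,0,0],"spin":0}]}}

```text
clock: 12.85
eef_pos: [0.5437, -0.0268, 0.0524]
tcp_rot: [179.8, 0.2, 117.4]
contact_force: [2.9, -6.5, 9.9]
grip_width: 0.0002
```

```bash
python3 -c "
from h import *
st()"
```

```text
t 12.85 lockframe mm 0.7 -19.0 52.38 rot [179.85   0.21 117.44] F st -0.42 -7.16 9.86 grip 0.00022852884907431493
```

Now it slides, with a friction coefficient of about 0.7. I'll continue in small steps and watch Fy for a rise from the keeper.

{"fn": "arm_command", "kwargs": {"targets": [{"translation":[0.12,0,0.01],"spin":0},{"translation":[0.12,0,0.01],"spin":0},{"translation":[0.12,0,0.01],"spin":0},{"translation":[0,0,0],"spin":0}]}}

```text
clock: 13.35
eef_pos: [0.5425, -0.0237, 0.0523]
tcp_rot: [179.8, 0.2, 117.4]
contact_force: [3.5, -6.2, 10.9]
grip_width: 0.0004
```

```bash
python3 -c "
from h import *
st()"
```

```text
t 13.35 lockframe mm 1.1 -15.6 52.29 rot [179.8    0.23 117.44] F st 0.25 -7.13 10.9 grip 0.00043539081309730944
```

{"fn": "arm_command", "kwargs": {"targets": [{"translation":[0.12,0,0],"spin":0},{"translation":[0.12,0,0],"spin":0},{"translation":[0.12,0,0],"spin":0},{"translation":[0,0,0],"spin":0}]}}

```text
clock: 13.85
eef_pos: [0.5409, -0.0203, 0.0523]
tcp_rot: [179.8, 0.2, 117.4]
contact_force: [3.5, -6.1, 11.0]
grip_width: 0.0004
```

```bash
python3 -c "
from h import *
st()"
```

```text
t 13.85 lockframe mm 1.3 -11.9 52.33 rot [179.79   0.23 117.45] F st 0.31 -7.02 10.99 grip 0.0004385480022019983
```

{"fn": "arm_command", "kwargs": {"targets": [{"translation":[0.1,0,0],"spin":0},{"translation":[0.1,0,0],"spin":0},{"translation":[0.1,0,0],"spin":0},{"translation":[0,0,0],"spin":0}]}}

```text
clock: 14.35
eef_pos: [0.5395, -0.0177, 0.0523]
tcp_rot: [179.8, 0.2, 117.4]
contact_force: [3.7, -6.9, 11.2]
grip_width: 0.0007
```

```bash
python3 -c "
from h import *
st()"
```

```text
t 14.35 lockframe mm 1.2 -8.9 52.31 rot [179.79   0.23 117.45] F st 0.12 -7.8 11.18 grip 0.0007061529976096172
```

{"fn": "arm_command", "kwargs": {"targets": [{"translation":[0.1,0,0],"spin":0},{"translation":[0.1,0,0],"spin":0},{"translation":[0,0,0],"spin":0}]}}

```text
clock: 14.72
eef_pos: [0.5386, -0.0158, 0.0523]
tcp_rot: [179.8, 0.2, 117.5]
contact_force: [4.0, -5.6, 10.1]
grip_width: 0.0004
```

```bash
python3 -c "
from h import *
st()"
```

```text
t 14.725 lockframe mm 1.3 -6.9 52.3 rot [179.79   0.22 117.45] F st 0.99 -6.87 10.09 grip 0.0004469216675435647
```

{"fn": "arm_command", "kwargs": {"targets": [{"translation":[0.1,0,0],"spin":0},{"translation":[0.1,0,0],"spin":0},{"translation":[0,0,0],"spin":0}]}}

```text
clock: 15.1
eef_pos: [0.5377, -0.014, 0.0523]
tcp_rot: [179.8, 0.2, 117.5]
contact_force: [2.5, -6.1, 10.4]
grip_width: 0.0003
```

```bash
python3 -c "
from h import *
st()"
```

```text
t 15.1 lockframe mm 1.3 -4.9 52.31 rot [179.79   0.22 117.45] F st -0.6 -6.53 10.4 grip 0.0003337893929989264
```

{"fn": "arm_command", "kwargs": {"targets": [{"translation":[0.1,0,0],"spin":0},{"translation":[0.1,0,0],"spin":0},{"translation":[0,0,0],"spin":0}]}}

```text
clock: 15.48
eef_pos: [0.5369, -0.0126, 0.0523]
tcp_rot: [179.8, 0.2, 117.4]
contact_force: [4.2, -7.3, 10.1]
grip_width: 0.0002
```

```bash
python3 -c "
from h import *
st()"
```

```text
t 15.475 lockframe mm 1.3 -3.2 52.32 rot [179.78   0.25 117.44] F st 0.37 -8.42 10.14 grip 0.00024472352051537426
```

{"fn": "arm_command", "kwargs": {"targets": [{"translation":[0.1,0,0],"spin":0},{"translation":[0.1,0,0],"spin":0},{"translation":[0,0,0],"spin":0}]}}

```text
clock: 15.85
eef_pos: [0.5361, -0.011, 0.0523]
tcp_rot: [179.8, 0.3, 117.4]
contact_force: [4.3, -7.5, 10.2]
grip_width: 0.0004
```

```bash
python3 -c "
from h import *
st()"
```

```text
t 15.85 lockframe mm 1.3 -1.4 52.33 rot [179.78   0.26 117.43] F st 0.39 -8.63 10.19 grip 0.00043496685216998265
```

{"fn": "arm_command", "kwargs": {"targets": [{"translation":[0.1,0,0],"spin":0},{"translation":[0.1,0,0],"spin":0},{"translation":[0,0,0],"spin":0}]}}

```text
clock: 16.23
eef_pos: [0.5352, -0.0092, 0.0523]
tcp_rot: [179.8, 0.3, 117.4]
contact_force: [5.0, -7.6, 10.1]
grip_width: 0.0003
```

```bash
python3 -c "
from h import *
st()"
```

```text
t 16.225 lockframe mm 1.3 0.6 52.33 rot [179.78   0.26 117.43] F st 0.92 -9.05 10.1 grip 0.000325213139823151
```

Fy has stepped up by about 2 N, which is the keeper being pushed. I'll add a little depth before the lug region and carry on.

{"fn": "arm_command", "kwargs": {"targets": [{"translation":[0.1,0,0.02],"spin":0},{"translation":[0.1,0,0.01],"spin":0},{"translation":[0,0,0],"spin":0}]}}

```text
clock: 16.6
eef_pos: [0.5344, -0.0076, 0.0523]
tcp_rot: [179.8, 0.3, 117.4]
contact_force: [4.1, -8.5, 12.1]
grip_width: 0.0004
```

```bash
python3 -c "
from h import *
st()"
```

```text
t 16.6 lockframe mm 1.3 2.3 52.27 rot [179.76   0.28 117.42] F st -0.24 -9.42 12.07 grip 0.0004276295520785802
```

{"fn": "arm_command", "kwargs": {"targets": [{"translation":[0.1,0,0],"spin":0},{"translation":[0.1,0,0],"spin":0},{"translation":[0,0,0],"spin":0}]}}

```text
clock: 16.98
eef_pos: [0.5335, -0.0059, 0.0523]
tcp_rot: [179.8, 0.3, 117.4]
contact_force: [4.8, -8.9, 12.3]
grip_width: 0.0007
```

```bash
python3 -c "
from h import *
st()"
```

```text
t 16.975 lockframe mm 1.4 4.3 52.29 rot [179.76   0.27 117.42] F st 0.2 -10.09 12.34 grip 0.0006792577623768947
```

{"fn": "arm_command", "kwargs": {"targets": [{"translation":[0.1,0,0],"spin":0},{"translation":[0.1,0,0],"spin":0},{"translation":[0,0,0],"spin":0}]}}

```text
clock: 17.35
eef_pos: [0.5326, -0.0041, 0.0523]
tcp_rot: [179.8, 0.3, 117.4]
contact_force: [4.0, -8.8, 12.3]
grip_width: 0.0004
```

```bash
python3 -c "
from h import *
st()"
```

```text
t 17.35 lockframe mm 1.3 6.3 52.26 rot [179.76   0.27 117.42] F st -0.54 -9.67 12.3 grip 0.0003512839443579864
```

{"fn": "arm_command", "kwargs": {"targets": [{"translation":[0.1,0,0],"spin":0},{"translation":[0.1,0,0],"spin":0},{"translation":[0,0,0],"spin":0}]}}

```text
clock: 17.73
eef_pos: [0.5317, -0.0023, 0.0523]
tcp_rot: [179.8, 0.3, 117.4]
contact_force: [4.0, -9.5, 12.0]
grip_width: 0.0004
```

```bash
python3 -c "
from h import *
st()"
```

```text
t 17.725 lockframe mm 1.3 8.3 52.27 rot [179.76   0.27 117.42] F st -0.8 -10.28 11.96 grip 0.0003952594998350081
```

{"fn": "arm_command", "kwargs": {"targets": [{"translation":[0.1,0,0],"spin":0},{"translation":[0.1,0,0],"spin":0},{"translation":[0,0,0],"spin":0}]}}

```text
clock: 18.1
eef_pos: [0.5308, -0.0005, 0.0523]
tcp_rot: [179.8, 0.3, 117.4]
contact_force: [4.1, -9.1, 12.4]
grip_width: 0.0004
```

```bash
python3 -c "
from h import *
st()"
```

```text
t 18.1 lockframe mm 1.4 10.3 52.29 rot [179.76   0.27 117.42] F st -0.52 -9.95 12.44 grip 0.00041868829197139933
```

{"fn": "arm_command", "kwargs": {"targets": [{"translation":[0.1,0,0],"spin":0},{"translation":[0.1,0,0],"spin":0},{"translation":[0,0,0],"spin":0}]}}

```text
clock: 18.48
eef_pos: [0.5298, 0.0012, 0.0522]
tcp_rot: [179.8, 0.3, 117.4]
contact_force: [3.0, -9.0, 11.2]
grip_width: 0.0004
```

```bash
python3 -c "
from h import *
st()"
```

```text
t 18.475 lockframe mm 1.3 12.3 52.25 rot [179.76   0.27 117.42] F st -1.46 -9.35 11.19 grip 0.00036095658946650095
```

{"fn": "arm_command", "kwargs": {"targets": [{"translation":[0.1,0,0],"spin":0},{"translation":[0.1,0,0],"spin":0},{"translation":[0,0,0],"spin":0}]}}

```text
clock: 18.85
eef_pos: [0.5289, 0.003, 0.0523]
tcp_rot: [179.8, 0.3, 117.4]
contact_force: [3.9, -8.3, 13.0]
grip_width: 0.0002
```

```bash
python3 -c "
from h import *
st()"
```

```text
t 18.85 lockframe mm 1.3 14.4 52.26 rot [179.76   0.27 117.42] F st -0.36 -9.14 12.98 grip 0.000207761471295758
```

{"fn": "arm_command", "kwargs": {"targets": [{"translation":[0.1,0,0],"spin":0},{"translation":[0.05,0,0],"spin":0},{"translation":[0,0,0],"spin":0}]}}

```text
clock: 19.23
eef_pos: [0.5282, 0.0043, 0.0523]
tcp_rot: [179.8, 0.3, 117.4]
contact_force: [3.5, -9.7, 11.8]
grip_width: 0.0001
```

```bash
python3 -c "
from h import *
st()"
```

```text
t 19.225 lockframe mm 1.4 15.8 52.27 rot [179.76   0.27 117.42] F st -1.37 -10.25 11.84 grip 0.00014390274476727666
```

{"fn": "arm_command", "kwargs": {"targets": [{"translation":[0.1,0,0],"spin":0},{"translation":[0,0,0],"spin":0}]}}

```text
clock: 19.48
eef_pos: [0.5281, 0.0046, 0.0523]
tcp_rot: [179.7, 0.3, 117.4]
contact_force: [5.8, -11.1, 9.5]
grip_width: 0.0005
```

```bash
python3 -c "
from h import *
st()"
```

```text
t 19.475 lockframe mm 1.3 16.1 52.29 rot [179.74   0.32 117.39] F st 0.01 -12.52 9.47 grip 0.0004801488117004272
```

{"fn": "arm_command", "kwargs": {"targets": [{"translation":[0.06,0,0.01],"spin":0},{"translation":[0,0,0],"spin":0},{"translation":[0,0,0],"spin":0}]}}

```text
clock: 19.85
eef_pos: [0.5281, 0.0046, 0.0523]
tcp_rot: [179.7, 0.4, 117.4]
contact_force: [6.2, -11.8, 10.6]
grip_width: 0.0004
```

```bash
python3 -c "
from h import *
st()"
```

```text
t 19.85 lockframe mm 1.4 16.1 52.29 rot [179.73   0.36 117.36] F st 0.03 -13.3 10.59 grip 0.00043063236994961025
```

The keeper is firm on its end stop after about 20 mm of travel since contact. I'll relieve the push, back off, then lift.

{"fn": "arm_command", "kwargs": {"targets": [{"translation":[-0.2,0,0],"spin":0},{"translation":[-0.2,0,-0.02],"spin":0},{"translation":[-0.3,0,-0.02],"spin":0},{"translation":[-0.3,0,-0.02],"spin":0},{"translation":[0,0,-0.2],"spin":0},{"translation":[0,0,-0.3],"spin":0},{"translation":[0,0,0],"spin":0}]}}

```text
clock: 20.72
eef_pos: [0.5291, -0.0007, 0.0558]
tcp_rot: [-180.0, 0.0, 117.5]
contact_force: [-0.7, -0.2, 0.4]
grip_width: 0.0003
```

{"fn": "arm_command", "kwargs": {"targets": [{"translation":[0,0,-1],"spin":0},{"translation":[0,0,-2],"spin":0},{"translation":[0,0,-3],"spin":0},{"translation":[-5,0,-3],"spin":0},{"translation":[-5,0,0],"spin":0},{"translation":[-5,0,0],"spin":0},{"translation":[-5,0,0],"spin":0},{"translation":[0,0,0],"spin":0}]}}

```text
clock: 21.72
eef_pos: [0.6214, -0.1828, 0.1459]
tcp_rot: [-179.9, 0.1, 117.2]
contact_force: [-0.8, 1.1, 0.1]
grip_width: 0.0002
```

Run:
```python
from h import *
st()
a=snapshot('top');b=snapshot('scene')
f=lambda i,k:cv2.convertScaleAbs(cv2.resize(i,None,fx=k,fy=k,interpolation=cv2.INTER_CUBIC),alpha=1.7)
cv2.imwrite('pics/z.png',np.vstack([f(b['color'][165:215,220:300,::-1],7),f(a['color'][165:215,220:300,::-1],5)[:, :].repeat(1,0) if 0 else cv2.resize(f(a['color'][165:200,220:300,::-1],5),(560,245))]))
import pickle
S=pickle.load(open('s.pkl','rb'))
for n,s in(('top',a),('scene',b)):
    d=cv2.absdiff(cv2.GaussianBlur(s['color'],(5,5),0),cv2.GaussianBlur(S[n]['color'],(5,5),0)).max(2)
    for nm,w in dict(flask=(.55,.4,.02),obj=None,driver=None).items() if 0 else []:pass
    R={'top':{'flask':(90,165,130,225),'driver':(365,165,395,230),'obj':(218,163,234,180)},'scene':{'flask':(385,195,435,243),'driver':(120,170,156,218),'obj':(273,198,290,220)}}[n]
    print(n,{k:int(d[y0:y1,x0:x1].max()) for k,(x0,y0,x1,y1) in R.items()})
```

```text
t 21.725 lockframe mm -2.5 -193.2 145.93 rot [-1.7987e+02  1.3000e-01  1.1721e+02] F st -0.15 1.34 0.12 grip 0.00017160963328470856
top {'flask': 11, 'driver': 40, 'obj': 10}
scene {'flask': 9, 'driver': 9, 'obj': 8}
```

View pics/z.png

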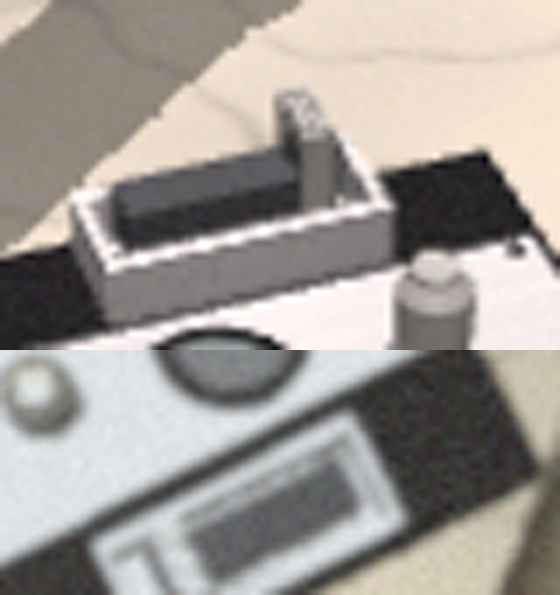

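The last picture shows the keeper, at about (305,130), covering the lug with the plunger held low in the trough. The arm is clear of everything and the bystanders are unchanged.

```bash
python3 -c "
from bench import hand_in
print(hand_in())"
```

```text
the job is handed in; nothing more can be done
None
```

The plunger is trapped under the keeper, and I handed the job in at about 22 s of the 72 s allowed. No verdict was reported.

- **Plunger:** I pressed the free flat with shut fingertips and felt the spring from about 3.5 N. The rubber stop came about 6.8 mm in.
- **Keeper:** Holding the plunger at about 9 to 13 N, I slid +y. I picked up the keeper with a rise of about 2 to 3 N and pushed it until it stopped firmly, after about 20 mm of travel. I then backed off and lifted clear.

**Last checks:**
- **Lock:** The final picture shows the keeper's bridge over the lug and the plunger held low. The contact force is back to noise level, about 1 N.
- **Bystanders:** The flask and objective look unchanged in both views. The screwdriver is unchanged in the scene view. It did differ in the top view, which I put down to the arm or its shadow.

**What disagreed or went past the safe band:**
- **Overshoot on the stop:** Finding the stop, the force briefly read 18 N down, or about 19 N with the sideways part. That is above the 11 to 14 N holding band but below the 22 N limit.
- **TCP height:** The plunger was met about 25 mm below the height I expected from the reported TCP. The images had shown the tips only about 19 mm above the reported TCP, so I relied on touch instead.

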